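# Spring open the green paint box

## Robot

A 7-joint arm with a two-finger parallel gripper is mounted at the origin on the work surface. World frame = base frame: x ahead of the robot, y to its left, z up, the work surface at z = 0. Lengths are in m, angles in rad, forces in N, time in s.
With the tool pointing down it reaches from about 0.425 to 0.875 m from the base axis. Payload 8.4 kg.
Tool frame: the origin (TCP) lies at the very end of the fingers, on their centre line; the grasp point (between the pads) lies 19 mm behind it; z points along the fingers, y is the direction in which the jaws open and shut (so a half turn about z gives the same grasp; the last joint's range is limited). The gripper opens to 85 mm and grips with 20 to 120 N. Pads are 22 mm wide; open, the fingers measure 114 mm over their backs; the gripper's body (76 mm by 85 mm) begins 54 mm behind the grasp point. The pads swing forward as they close: fully open they stand 13 mm farther back than shut.
Start: joints at [1.139, 0.333, 0.04, 1.465, -0.013, 1.343, -0.059], TCP at [0.212, -0.614, 0.231] pointing down, gripper open.
Joint ranges: [-2.58, 2.58], [-0.38, 2.09], [-1.3, 1.39], [0.25, 2.4], [-1.5, 4.64], [0.08, 2.09], [-2.65, 2.65]. Speed limits (rad/s): [2.22, 2.22, 2.79, 2.79, 3.14, 3.14, 3.14].

## Interface

Orientations are given as [roll, pitch, yaw] about the fixed x, y, z axes, in that order (R = Rz(yaw) Ry(pitch) Rx(roll)).
In Python, from rig import bot gives the robot as it stands.
- The arm moves only by the shell command python3 -m creep 'ROWS'. ROWS is JSON, a list of rows, each a list of 3 entries, a list of its own where there are three numbers: the shift along the tool's x, y, z in m, then the turn, a rotation vector about the tool's x, y, z in rad, then the closure, from -1 (fully open) to 1 (shut). In form: [[[tx, ty, tz], [ax, ay, az], claw], ...]. A call has exactly 5 rows; each row is the pose to reach, as a shift and turn from the pose commanded when the call began, along the tool's axes at that moment; what a row does not reach only later rows make up. A row lasts 1/10 s, in which the tool goes at most 50 mm and 8.59 degrees, less where a joint would pass 70% of its speed; a pose out of reach is approached as far as the arm can. A call with a gripper value outside its range is refused whole. The fingers move at their own pace and stop on an object; the grip force is fixed at half the most. Time passes only in rows, so rows that repeat a pose let the fingers close, or fill a call up. It gives the time, the measured TCP pose, the force and the opening at its end, in the units of the state.
- bot.get_obs(): the state, without advancing time (a new reading comes with each control period).
- bot.grab_frame(name): name is "scene" or "side" or "wrist"; returns the picture (480x640x3 uint8, red, green, blue); there is no depth.
- bot.calibration(name): a dict with "mtx" (3x3 intrinsics, pixels), "k1" (the pictures are not rectified: a ray, as slopes to the right and down, at radius r is drawn at 1 + k1 r^2 times it, then the intrinsics apply), "R" (3x3) and "t" (3): a world point X has camera coordinates R X + t. Camera axes: x right, y down, z forward; pixel columns grow to the right and rows downward; lengths in m; the calibration is good to about 2 mm. A picture is of the moment at which its call begins: read the wrist's pose just before it. calibration takes no time and is no camera call; for the wrist camera it gives the pose at the moment of the call.
- bot.job_done(): hands the job in, once; it reports no verdict.
The state is a dict: "time": time; "qpos": joint angles; "qvel": joint speeds; "joint_torque": joint torques, N m; "tcp_pos": TCP position; "orientation": TCP orientation; "wrist_force": force on the tool from outside, world axes, zero at the start; "ft_torque": the same for the moment, N m; "gripper_width": finger opening in m.
Only numpy, scipy, OpenCV 4.12 (cv2) and the standard library are available. Lean on these libraries where they do the work, as an engineer would, in place of code of your own. Each camera call takes 0.05 s, during which the arm holds its last target. There are 200 camera calls.

## Task

Open the green paint box: press its red release tab down until the lid springs up ajar, then push the lid back with the fingers until it leans fully open by itself, and move clear. Grasp or lift nothing, leave the boxes where they stand, keep the blue box shut and do not disturb the jars, tools and other things on the table.

Things in the scene. Friction and masses are not known exactly. Their poses are not given: they have to be found in the camera images.
- green_box: green metal paint box standing loose on the table, heavy (2.2 kg): 120 mm deep (x) by 150 mm wide (y) by 50 mm tall without its lid, 56 mm with the lid shut. Origin at the centre of its underside, z up; its front, with the red release tab, faces its own -x, its hinge runs along its rear top edge (x = +60 mm, z = 50 mm), parallel to its y
- green_box_lid (a joint): angle of the green box's lid, 0 shut (held by the latch), 1.92 fully open, leaning back on its stop. The lid is a flat plate 120 mm deep, 150 mm wide, 6 mm thick, 160 g. When the latch lets go a spring pin raises it to about 0.4 and carries it there; beyond that it swings freely and falls back under its own weight, unless it is taken past upright (1.57), from where it falls on open by itself
- green_box_lid_lip (a point): middle of the front edge of the small steel lip (26 mm wide, 4 mm thick) that stands 10 mm out from the middle of the front edge of the green box's lid; it is 130 mm from the hinge line and moves with the lid; x, y, z axes as the lid's (x from the front edge towards the hinge)
- green_box_lid_hinge (a point): middle of the green box's hinge line (60 mm behind the box's centre, 50 mm above its underside)
- green_box_tab (a joint): angle of the green box's release tab: 0 at rest, up to 0.4 pressed right down; it springs back. A latch rocker on the box's front: pressing the red tab down draws the steel hook off the lid's lip, which lets go at about 0.2
- green_box_tab_press (a point): point to press, on the upper face of the green box's red tab (40 mm long, 30 mm wide, 4 mm thick, level at rest, its upper face 38 mm above the table), 26 mm in front of the rocker's pivot and 14 mm from the tab's free end. It goes down about 5 mm until the latch lets go and 10 mm at most; takes about 2 N to start and 5 N fully down. The steel hook arm rises over the pivot to 61 mm above the table
- blue_box: blue metal paint box standing loose on the table, heavy (2.2 kg): 120 mm deep (x) by 150 mm wide (y) by 50 mm tall without its lid, 56 mm with the lid shut. Origin at the centre of its underside, z up; its front, with the red release tab, faces its own -x, its hinge runs along its rear top edge (x = +60 mm, z = 50 mm), parallel to its y
- blue_box_lid (a joint): angle of the blue box's lid, 0 shut (held by the latch), 1.92 fully open, leaning back on its stop. The lid is a flat plate 120 mm deep, 150 mm wide, 6 mm thick, 160 g. When the latch lets go a spring pin raises it to about 0.4 and carries it there; beyond that it swings freely and falls back under its own weight, unless it is taken past upright (1.57), from where it falls on open by itself
- blue_box_lid_lip (a point): middle of the front edge of the small steel lip (26 mm wide, 4 mm thick) that stands 10 mm out from the middle of the front edge of the blue box's lid; it is 130 mm from the hinge line and moves with the lid; x, y, z axes as the lid's (x from the front edge towards the hinge)
- blue_box_lid_hinge (a point): middle of the blue box's hinge line (60 mm behind the box's centre, 50 mm above its underside)
- blue_box_tab (a joint): angle of the blue box's release tab: 0 at rest, up to 0.4 pressed right down; it springs back. A latch rocker on the box's front: pressing the red tab down draws the steel hook off the lid's lip, which lets go at about 0.2
- blue_box_tab_press (a point): point to press, on the upper face of the blue box's red tab (40 mm long, 30 mm wide, 4 mm thick, level at rest, its upper face 38 mm above the table), 26 mm in front of the rocker's pivot and 14 mm from the tab's free end. It goes down about 5 mm until the latch lets go and 10 mm at most; takes about 2 N to start and 5 N fully down. The steel hook arm rises over the pivot to 61 mm above the table
- ink_jar: small amber ink jar with black cap, 40 mm diameter, 45 mm tall; loose, origin at its underside; leave it alone
- pigment_jar: glass jar with white cap and paper label, 48 mm diameter, 60 mm tall; loose, origin at its underside; leave it alone
- tape_roll: black roll of tape lying flat, 100 mm diameter, 40 mm tall; loose, origin at its underside; leave it alone
- brush_cup: white cup of brushes, 74 mm diameter, about 250 mm tall with the brushes; loose, origin at its underside; leave it alone
- glue_bottle: white bottle with blue label and orange cap, 60 mm diameter, 160 mm tall; loose, origin at its underside; leave it alone
- paint_tin: steel paint tin with orange label, 84 mm diameter, 100 mm tall; loose, origin at its underside; leave it alone
- claw_hammer: hammer with yellow handle, lying flat, loose; leave it alone
Mind the look-alikes: they are no part of the job. Several things look just like the green_box: the one meant starts farthest from the robot's base.

How it is judged:
On the way, in this order (a step that is already met when the one before it is completed fails the run):
1. the green box's release tab is pressed down (value of joint green_box_tab above 0.12 rad).
2. the green lid has sprung up ajar (value of joint green_box_lid between 0.3 and 0.9 rad), for 0.1 s.
At the end, for the whole second after the job is handed in: The green lid rests at more than 1.8 rad of its 1.92, still; its tab has sprung back; the green box stands level within 40 mm and the blue box, shut, within 30 mm of where it stood (value of joint green_box_lid above 1.8 rad and velocity of joint green_box_lid between -0.1 and 0.1 rad/s and value of joint each of green_box_tab, blue_box_lid below 0.05 rad and angle between green_box's own z axis and vertical below 0.04 rad and distance of green_box from where it was at the start of the episode below 0.04 m and distance of blue_box from where it was at the start of the episode below 0.03 m and linear speed of green_box below 0.02 m/s); the robot touches nothing.
It fails at once if the green box is lifted, tipped or shoved away (height (world z) of green_box above 0.02 m or angle between green_box's own z axis and vertical above 0.25 rad or distance of green_box from where it was at the start of the episode above 0.05 m).
It fails at once if the blue box is opened, lifted or moved (value of joint blue_box_lid above 0.1 rad or distance of blue_box from where it was at the start of the episode above 0.03 m).
It fails at once if a jar, tool or other thing on the table is lifted, pushed away or knocked over (distance of any of ink_jar, pigment_jar, tape_roll, brush_cup, glue_bottle, paint_tin, claw_hammer from where it was at the start of the episode above 0.03 m or angle between any of ink_jar, pigment_jar, tape_roll, brush_cup, glue_bottle, paint_tin, claw_hammer's own z axis and vertical above 0.35 rad).
It also fails if it takes over 42 s, if anything falls off the work surface, if the arm or the gripper's body presses on something with over 40 N, if the wrist force passes 120 N, or if a joint passes its speed limit or range.

## Working session

There is one attempt and no reset: what is moved stays moved. The work goes in short steps, Python scripts to look and compute and a shell command to move; the robot and the scene stay as the last step left them, time stands still between calls to the robot, and variables do not carry over. Pictures are saved under pics/ and viewed, about 8 in all and at most 12, crops included, and the job is handed in when it is done.

```bash
mkdir -p pics; ls
python3 - <<'E'
from rig import bot
import cv2
o=bot.get_obs();print({k:(v if isinstance(v,(int,float)) else [round(float(x),3) for x in v]) for k,v in o.items()})
for n in ("scene","side"):
    cv2.imwrite(f"pics/{n}0.png",bot.grab_frame(n)[:,:,::-1]); c=bot.calibration(n); print(n,c)
E
```

```text
pics
{'time': 0.0, 'qpos': [1.139, 0.334, 0.04, 1.466, -0.013, 1.343, -0.059], 'qvel': [-0.0, 0.001, 0.002, -0.0, 0.001, -0.001, 0.001], 'joint_torque': [0.0, -65.854, 1.365, -40.557, 0.017, 0.012, -0.0], 'tcp_pos': [0.212, -0.614, 0.23], 'orientation': [-3.14, 0.0, 0.333], 'wrist_force': [-0.375, -0.835, -0.601], 'ft_torque': [-0.022, 0.002, 0.014], 'gripper_width': 0.08529670614069777}
scene {'mtx': array([[579.54685853,   0.        , 317.28758182],
       [  0.        , 579.54685853, 238.05373735],
       [  0.        ,   0.        ,   1.        ]]), 'k1': -0.01693359949474728, 'R': array([[ 0.61097848,  0.79164457,  0.00204358],
       [ 0.62575763, -0.48136521, -0.61377107],
       [-0.48490482,  0.3762797 , -0.78948141]]), 't': array([-0.36838523, -0.30897384,  1.93904377])}
side {'mtx': array([[617.54618126,   0.        , 319.49530719],
       [  0.        , 617.54618126, 240.39289953],
       [  0.        ,   0.        ,   1.        ]]), 'k1': -0.18742563713890473, 'R': array([[-0.81110108, -0.58487835, -0.00568785],
       [-0.29458165,  0.41688409, -0.85990076],
       [ 0.50530851, -0.6957909 , -0.51042956]]), 't': array([0.4850919 , 0.19795047, 1.13135688])}
```

View pics/scene0.png

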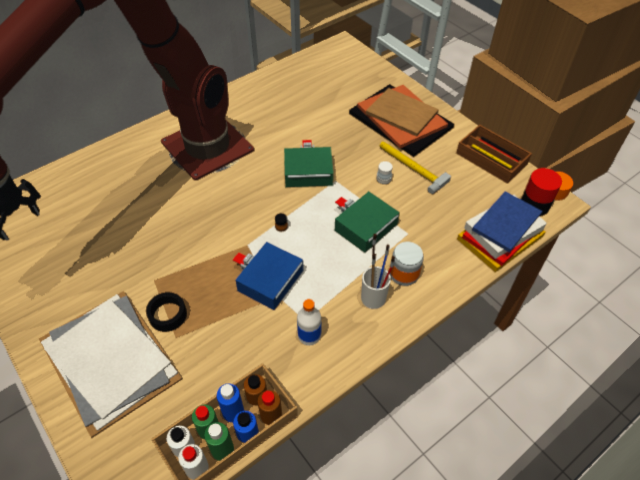

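View pics/side0.png

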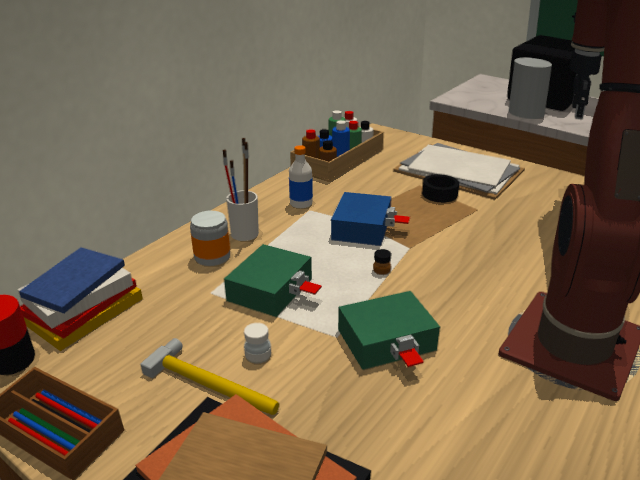

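Scene shows two green boxes: A at (308,165) and B at (367,220). In the side view these are A at (388,330) and B at (268,279). B is farther from the robot base (base at about (205,140)), so it fits the description. I'll confirm it in one enlarged crop from both views.

Run:
```python
import cv2,numpy as np
a=cv2.imread('pics/scene0.png')[180:260,320:420];b=cv2.imread('pics/side0.png')[235:325,215:335]
a=cv2.resize(a,None,fx=4,fy=4,interpolation=cv2.INTER_CUBIC);b=cv2.resize(b,None,fx=3.33,fy=3.33,interpolation=cv2.INTER_CUBIC)
c=np.zeros((320,800,3),np.uint8);c[:,:400]=a;c[:b.shape[0],400:400+b.shape[1]]=b[:320,:400]
cv2.imwrite('pics/crop.png',c)
```

```text
(no output)
```

View pics/crop.png

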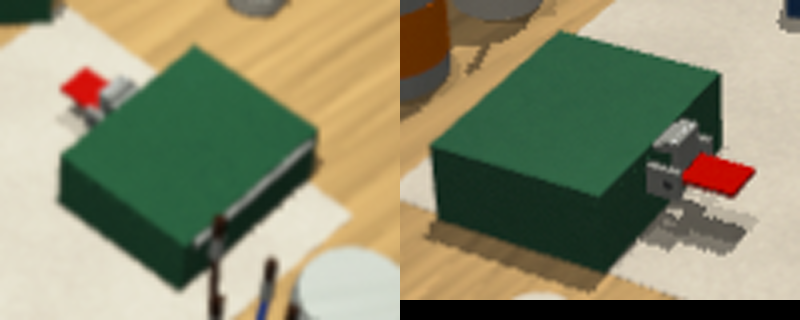

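```bash
cat > h.py <<'E'
import numpy as np,cv2
from rig import bot
from scipy.optimize import least_squares
def proj(c,X):
    p=np.atleast_2d(X)@c["R"].T+c["t"]; s=p[:,:2]/p[:,2:]; s=s*(1+c["k1"]*(s**2).sum(1,keepdims=True))
    return s@c["mtx"][:2,:2].T+c["mtx"][:2,2]
def ray(c,uv,z):
    return least_squares(lambda q:(proj(c,[q[0],q[1],z])[0]-uv),[.5,0]).x
def box(p,L):
    x,y,a=p; L=np.atleast_2d(L).astype(float); R=np.array([[np.cos(a),-np.sin(a),0],[np.sin(a),np.cos(a),0],[0,0,1]])
    return L@R.T+[x,y,0]
E
python3 - <<'E'
from h import *
S,D=bot.calibration("scene"),bot.calibration("side")
C=np.array([[-.06,.075,.056],[-.06,-.075,.056],[.06,.075,.056],[.06,-.075,.056]])
s=(np.array([[193,46],[62,155],[318,130],[185,248]])+.5)/4-.5+[320,180]
d=(np.array([[602,196],[720,72],[431,148],[558,30]])-[400,0]+.5)/3.33-.5+[215,235]
for cs in ([(S,s)],[(D,d)],[(S,s),(D,d)]):
    f=lambda p:np.concatenate([(proj(c,box(p,C))-u).ravel() for c,u in cs])
    r=min((least_squares(f,[.6,0,a]) for a in (-2,-1,0,1,2,3)),key=lambda r:r.cost)
    print(r.x.round(4),np.degrees(r.x[2]),np.abs(r.fun).max())
p=r.x
# tab press: tab centre check from pixels (top face z .038)
ts=(np.array([84,87])+.5)/4-.5+[320,180]; td=(np.array([717,174])-[400,0]+.5)/3.33-.5+[215,235]
for c,u in((S,ts),(D,td)):
    q=ray(c,u,.038); a=p[2];dx=q-p[:2]; print("tab centre world",q.round(4),"local",(dx@[np.cos(a),np.sin(a)]).round(4),(dx@[-np.sin(a),np.cos(a)]).round(4))
for n,c,u,z in [("boxA",S,(308,158),.056),("blue",S,(272,268),.056),("ink",S,(281,217),.045),("pig",S,(385,166),.06),("cup",S,(376,302),0),("tin",S,(407,250),.1),("glue",S,(309,303),.16),("hammer head",S,(440,182),.01),
  ("boxA",D,(388,315),.056),("ink",D,(382,254),.045),("pig",D,(256,331),.06),("cup",D,(243,236),0),("tin",D,(210,222),.1),("glue",D,(300,150),.16)]:
    print(n,ray(c,u,z).round(3))
E
```

```text
[0.5909 0.1917 0.1528] 8.7572625899865 0.7510589135790156
[0.5903 0.1903 0.1676] 9.605085954988962 0.6319306090328496
[0.5904 0.1908 0.1624] 9.305804339048255 1.0313171596264397
tab centre world [0.4902 0.1753] local -0.1014 0.0009
tab centre world [0.4942 0.1768] local -0.0972 0.0017
boxA [0.298 0.198]
blue [ 0.575 -0.133]
ink [ 0.436 -0.005]
pig [0.475 0.364]
cup [0.805 0.045]
tin [0.774 0.171]
glue [ 0.775 -0.158]
hammer head [0.599 0.492]
boxA [0.308 0.187]
ink [ 0.435 -0.004]
pig [0.472 0.366]
cup [0.786 0.055]
tin [0.766 0.176]
glue [ 0.764 -0.148]
```

```bash
cat >> h.py <<'E'
from scipy.spatial.transform import Rotation as Ro
P=np.array([.5904,.1908,.162])
def go(lx,ly,z,tilt,yaw=P[2]):
    "tool shift / rotvec from the present pose to box-local (lx,ly), height z, tilt forward"
    o=bot.get_obs(); p=np.array(o["tcp_pos"]); R0=Ro.from_euler("xyz",o["orientation"])
    R1=Ro.from_euler("xyz",[np.pi,0,yaw])*Ro.from_rotvec([0,tilt,0])
    X=box(P,[lx,ly,z])[0]
    print("t",round(o["time"],2),"F",np.round(o["wrist_force"],1),"q",np.round(o["qpos"],2),"goal",X.round(3),"\n shift",R0.inv().apply(X-p).round(4),"turn",(R0.inv()*R1).as_rotvec().round(3))
E
python3 - <<'E'
from h import *
S,D=bot.calibration("scene"),bot.calibration("side")
a=P[2]
for c,u in((S,(np.array([[61,88],[88,67],[112,83]])+.5)/4-.5+[320,180]),(D,(np.array([[755,172],[737,194],[684,178],[704,154]])-[400,0]+.5)/3.33-.5+[215,235])):
  for v in u:
    d=ray(c,v,.038)-P[:2]; print((d@[np.cos(a),np.sin(a)]).round(4),(d@[-np.sin(a),np.cos(a)]).round(4))
go(-.2,-.3,.25,0)
go(-.101,0,.12,.1)
E
```

```text
-0.1133 -0.0116
-0.1126 0.018
-0.0887 0.0183
-0.1168 -0.0103
-0.1174 0.0149
-0.0813 0.0142
-0.0803 -0.0138
t 0.1 F [ 0.  -0.2 -0.2] q [ 1.14  0.33  0.04  1.47 -0.01  1.34 -0.06] goal [ 0.441 -0.138  0.25 ] 
 shift [ 0.3723 -0.3755 -0.019 ] turn [-0.001  0.     0.171]
t 0.1 F [ 0.  -0.2 -0.2] q [ 1.14  0.33  0.04  1.47 -0.01  1.34 -0.06] goal [0.491 0.175 0.12 ] 
 shift [ 0.5208 -0.6541  0.1114] turn [-0.01   0.1    0.171]
```

```bash
python3 -m creep '[[[0.034,-0.034,-0.004],[0,0,0.034],1],[[0.068,-0.068,-0.008],[0,0,0.068],1],[[0.102,-0.102,-0.012],[0,0,0.102],1],[[0.136,-0.136,-0.016],[0,0,0.136],1],[[0.170,-0.170,-0.02],[0,0,0.171],1]]'; python3 -c "
from h import *
go(-.2,-.3,.25,0)"
```

```text
time: 0.6
tcp_pos: [0.3179, -0.3961, 0.2512]
orientation: [-3.141, 0.0, 0.16]
wrist_force: [0.5, -1.0, 0.9]
gripper_width: 0.0123
t 0.6 F [ 0.5 -1.   0.9] q [ 0.9   0.04 -0.09  1.77  0.    1.33 -0.61] goal [ 0.441 -0.138  0.25 ] 
 shift [ 0.1632 -0.2356  0.0012] turn [-0.     0.    -0.002]
```

```bash
python3 -m creep '[[[0.027,-0.039,0],[0,0,0],1],[[0.054,-0.078,0],[0,0,0],1],[[0.082,-0.117,0],[0,0,0],1],[[0.11,-0.157,0],[0,0,0],1],[[0.136,-0.196,0],[0,0,0],1]]'; python3 -c "
from h import *
go(-.104,.002,.10,.1)"
```

```text
time: 1.1
tcp_pos: [0.4205, -0.1807, 0.2513]
orientation: [3.141, 0.0, 0.162]
wrist_force: [1.1, -1.1, 0.5]
gripper_width: 0.0
t 1.1 F [ 1.1 -1.1  0.5] q [ 0.67 -0.06 -0.34  1.86 -0.02  1.33 -1.08] goal [0.487 0.176 0.1  ] 
 shift [ 0.1235 -0.3412  0.1512] turn [ 0.   0.1 -0. ]
```

```bash
python3 -m creep '[[[0.016,-0.045,0],[0,0,0],1],[[0.032,-0.09,0],[0,0.02,0],1],[[0.048,-0.135,0],[0,0.04,0],1],[[0.064,-0.18,0.01],[0,0.07,0],1],[[0.08,-0.225,0.02],[0,0.1,0],1]]'; python3 -c "
from h import *
go(-.104,.002,.10,.1)"
```

```text
time: 1.6
tcp_pos: [0.4629, 0.0542, 0.2312]
orientation: [3.142, -0.102, 0.162]
wrist_force: [0.8, 1.0, 0.2]
gripper_width: 0.0003
t 1.6 F [0.8 1.  0.2] q [ 0.46 -0.11 -0.62  1.94 -0.07  1.19 -1.55] goal [0.487 0.176 0.1  ] 
 shift [ 0.0303 -0.1163  0.135 ] turn [ 0.    -0.002 -0.   ]
```

```bash
python3 -m creep '[[[0.01,-0.035,0.02],[0,0,0],1],[[0.02,-0.07,0.05],[0,0,0],1],[[0.03,-0.105,0.08],[0,0,0],1],[[0.03,-0.116,0.11],[0,0,0],1],[[0.03,-0.116,0.134],[0,0,0],1]]'
python3 - <<'E'
from h import *
go(-.102,.002,.038,.1)
cal=bot.calibration("wrist"); w=bot.grab_frame("wrist"); s=bot.grab_frame("side")
print(proj(cal,box(P,[[-.102,.002,.038],[-.115,.002,.038]])))
a=cv2.resize(s[200:330,200:350],None,fx=2.6,fy=2.6); 
o=np.zeros((480,800,3),np.uint8); o[:360,:480-80]=cv2.resize(a,(400,360)); o[:300,400:]=cv2.resize(w,(400,300)); cv2.imwrite("pics/press0.png",o[:,:,::-1])
E
```

```text
time: 2.1
tcp_pos: [0.4857, 0.1762, 0.0992]
orientation: [-3.14, -0.099, 0.165]
wrist_force: [0.1, -1.0, -0.3]
gripper_width: -0.0002
t 2.1 F [ 0.1 -1.  -0.3] q [ 0.28  0.19 -0.78  1.99  0.2   0.93 -2.01] goal [0.489 0.176 0.038] 
 shift [-0.0024  0.0005  0.0613] turn [-0.002  0.001  0.003]
[[319.13152896 266.19822732]
 [319.06379261 289.31985304]]
```

View pics/press0.png

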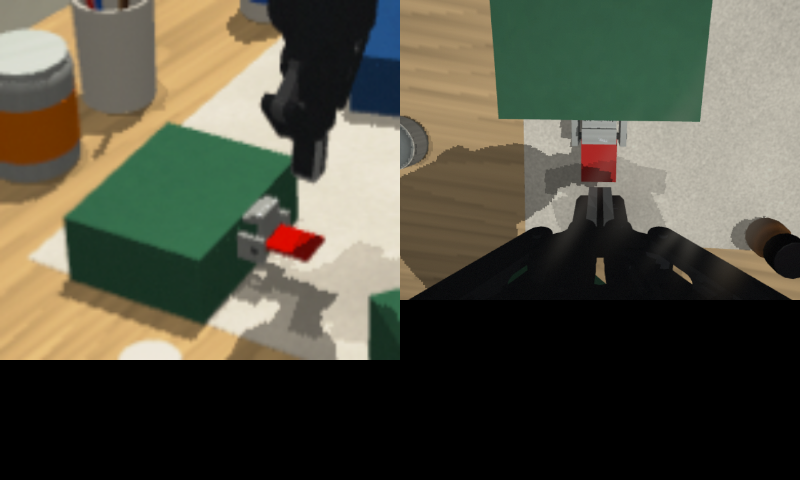

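The tab lies centred under the tool at wrist pixel (318, 230–291), matching the predicted free end at row 289. I'll press now.

```bash
python3 -m creep '[[[0,0,0.02],[0,0,0],1],[[-0.001,0.0005,0.04],[0,0,0],1],[[-0.002,0.0005,0.055],[0,0,0],1],[[-0.002,0.0005,0.060],[0,0,0],1],[[-0.002,0.0005,0.063],[0,0,0],1]]'; python3 -c "
from h import *
go(-.102,.002,.030,.1)"
```

```text
time: 2.7
tcp_pos: [0.4913, 0.1737, 0.0384]
orientation: [3.142, -0.1, 0.161]
wrist_force: [-0.5, -0.4, 2.2]
gripper_width: -0.0001
t 2.7 F [-0.5 -0.4  2.2] q [ 0.23  0.29 -0.74  2.03  0.31  0.82 -2.1 ] goal [0.489 0.176 0.03 ] 
 shift [-0.0023 -0.0029  0.0082] turn [ 0.    -0.    -0.001]
```

```bash
python3 -m creep '[[[-0.001,-0.001,0.001],[0,0,0],1],[[-0.002,-0.002,0.003],[0,0,0],1],[[-0.002,-0.002,0.004],[0,0,0],1],[[-0.002,-0.002,0.0055],[0,0,0],1],[[-0.002,-0.002,0.0055],[0,0,0],1]]'
python3 - <<'E'
from h import *
go(-.102,.002,.030,.1)
s=bot.grab_frame("side"); cv2.imwrite("pics/press1.png",cv2.resize(s[200:330,200:350],(600,520))[:,:,::-1])
E
```

```text
time: 3.2
tcp_pos: [0.4899, 0.1758, 0.0328]
orientation: [-3.141, -0.101, 0.162]
wrist_force: [1.2, -0.5, 4.4]
gripper_width: 0.0003
t 3.2 F [ 1.2 -0.5  4.4] q [ 0.22  0.3  -0.74  2.04  0.32  0.81 -2.12] goal [0.489 0.176 0.03 ] 
 shift [-0.0007 -0.0006  0.0028] turn [-0.    -0.001 -0.   ]
```

View pics/press1.png

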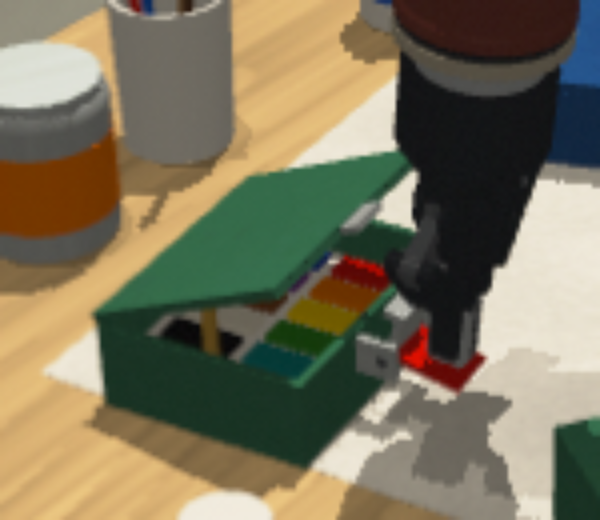

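```bash
python3 -c "
from h import *
go(-.135,.002,.04,.1)
go(-.14,.002,.085,.6)
go(-.085,.002,.079,.6)"
```

```text
t 3.25 F [ 1.2 -0.6  3.9] q [ 0.22  0.3  -0.74  2.04  0.32  0.81 -2.12] goal [0.457 0.171 0.04 ] 
 shift [-0.0326 -0.0005 -0.0105] turn [-0.    -0.001 -0.   ]
t 3.25 F [ 1.2 -0.6  3.9] q [ 0.22  0.3  -0.74  2.04  0.32  0.81 -2.12] goal [0.452 0.17  0.085] 
 shift [-0.033  -0.0005 -0.0558] turn [-0.     0.499 -0.   ]
t 3.25 F [ 1.2 -0.6  3.9] q [ 0.22  0.3  -0.74  2.04  0.32  0.81 -2.12] goal [0.506 0.179 0.079] 
 shift [ 0.0211 -0.0005 -0.0442] turn [-0.     0.499 -0.   ]
```

```bash
python3 -m creep '[[[-0.015,0,-0.008],[0,0,0],1],[[-0.033,0,-0.025],[0,0.12,0],1],[[-0.033,0,-0.045],[0,0.25,0],1],[[-0.033,0,-0.056],[0,0.38,0],1],[[-0.033,0,-0.056],[0,0.5,0],1]]'; python3 -c "
from h import *
go(-.14,.002,.085,.6)
go(-.085,.002,.079,.6)"
```

```text
time: 3.75
tcp_pos: [0.4492, 0.1768, 0.0916]
orientation: [-3.128, -0.513, 0.165]
wrist_force: [-0.9, 0.5, 1.0]
gripper_width: 0.0001
t 3.75 F [-0.9  0.5  1. ] q [ 0.45 -0.21 -0.97  2.39  0.    0.38 -1.95] goal [0.452 0.17  0.085] 
 shift [-0.0019  0.0071  0.0065] turn [-0.015  0.087  0.002]
t 3.75 F [-0.9  0.5  1. ] q [ 0.45 -0.21 -0.97  2.39  0.    0.38 -1.95] goal [0.506 0.179 0.079] 
 shift [0.0431 0.0077 0.0387] turn [-0.015  0.087  0.002]
```

```bash
python3 -m creep '[[[0.012,0.002,0.008],[0,0,0],1],[[0.022,0.004,0.018],[0,0.02,0],1],[[0.032,0.006,0.028],[0,0.04,0],1],[[0.043,0.0077,0.038],[0,0.06,0],1],[[0.043,0.0077,0.038],[0,0.087,0],1]]'
python3 - <<'E'
from h import *
go(-.085,.002,.079,.6)
f=np.array([.565,-.825]);n=np.array([.825,.565])
for th,c in ((.4,.018),(.6,.02),(.8,.022),(1.0,.024),(1.2,.024),(1.4,.024),(1.57,.024),(1.7,.024)):
    q=np.array([.06-.13*np.cos(th),.05+.13*np.sin(th)])+c*f-.011*n; print(th,q.round(3)); go(q[0],.002,q[1],.6)
s=bot.grab_frame("side"); cv2.imwrite("pics/push0.png",cv2.resize(s[200:330,200:350],(600,520))[:,:,::-1])
E
```

```text
time: 4.25
tcp_pos: [0.5105, 0.1791, 0.0814]
orientation: [-3.119, -0.6, 0.154]
wrist_force: [-0.1, -1.3, 0.2]
gripper_width: -0.0003
t 4.25 F [-0.1 -1.3  0.2] q [ 0.73  0.   -1.24  2.35  0.71  0.28 -2.55] goal [0.506 0.179 0.079] 
 shift [-0.0048 -0.0006 -0.0004] turn [-0.018 -0.    -0.007]
0.4 [-0.059  0.08 ]
t 4.25 F [-0.1 -1.3  0.2] q [ 0.73  0.   -1.24  2.35  0.71  0.28 -2.55] goal [0.532 0.183 0.08 ] 
 shift [ 0.0172 -0.0005  0.014 ] turn [-0.018 -0.    -0.007]
0.6 [-0.045  0.101]
t 4.25 F [-0.1 -1.3  0.2] q [ 0.73  0.   -1.24  2.35  0.71  0.28 -2.55] goal [0.546 0.186 0.101] 
 shift [ 0.0404 -0.0008  0.0042] turn [-0.018 -0.    -0.007]
0.8 [-0.027  0.119]
t 4.25 F [-0.1 -1.3  0.2] q [ 0.73  0.   -1.24  2.35  0.71  0.28 -2.55] goal [0.563 0.188 0.119] 
 shift [ 0.0654 -0.0011 -0.0007] turn [-0.018 -0.    -0.007]
1.0 [-0.006  0.133]
t 4.25 F [-0.1 -1.3  0.2] q [ 0.73  0.   -1.24  2.35  0.71  0.28 -2.55] goal [0.584 0.192 0.133] 
 shift [ 0.0913 -0.0013 -0.0005] turn [-0.018 -0.    -0.007]
1.2 [0.017 0.145]
t 4.25 F [-0.1 -1.3  0.2] q [ 0.73  0.   -1.24  2.35  0.71  0.28 -2.55] goal [0.607 0.196 0.145] 
 shift [ 0.117  -0.0014  0.0028] turn [-0.018 -0.    -0.007]
1.4 [0.042 0.152]
t 4.25 F [-0.1 -1.3  0.2] q [ 0.73  0.   -1.24  2.35  0.71  0.28 -2.55] goal [0.632 0.2   0.152] 
 shift [ 0.1416 -0.0014  0.0112] turn [-0.018 -0.    -0.007]
1.57 [0.064 0.154]
t 4.25 F [-0.1 -1.3  0.2] q [ 0.73  0.   -1.24  2.35  0.71  0.28 -2.55] goal [0.654 0.203 0.154] 
 shift [ 0.1608 -0.0013  0.022 ] turn [-0.018 -0.    -0.007]
1.7 [0.081 0.153]
t 4.25 F [-0.1 -1.3  0.2] q [ 0.73  0.   -1.24  2.35  0.71  0.28 -2.55] goal [0.67  0.206 0.153] 
 shift [ 0.1741 -0.0012  0.0325] turn [-0.018 -0.    -0.007]
```

View pics/push0.png

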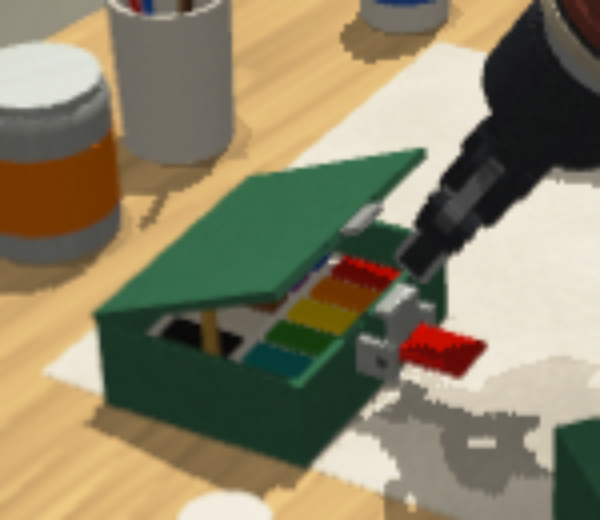

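```bash
python3 -m creep '[[[0.01,0,0.012],[0,0,0],1],[[0.02,0,0.012],[0,0,0],1],[[0.032,0,0.008],[0,0,0],1],[[0.044,0,0.004],[0,0,0],1],[[0.056,0,0.001],[0,0,0],1]]'
python3 - <<'E'
from h import *
go(-.006,.002,.133,.6)
E
```

```text
time: 4.8
tcp_pos: [0.555, 0.1866, 0.1119]
orientation: [-3.122, -0.597, 0.157]
wrist_force: [-0.6, 0.6, -0.3]
gripper_width: 0.0
t 4.8 F [-0.6  0.6 -0.3] q [ 0.58  0.06 -1.09  2.23  0.64  0.37 -2.44] goal [0.584 0.192 0.133] 
 shift [ 0.0363 -0.0006 -0.0008] turn [-0.017  0.003 -0.004]
```

```bash
python3 -m creep '[[[0.012,0,-0.001],[0,0,0],1],[[0.025,0,-0.001],[0,0,0],1],[[0.037,0,-0.001],[0,0,0],1],[[0.05,0,0.001],[0,0,0],1],[[0.062,0,0.003],[0,0,0],1]]'
python3 - <<'E'
from h import *
go(.042,.002,.152,.6)
go(.081,.002,.153,.6)
s=bot.grab_frame("side"); cv2.imwrite("pics/push1.png",cv2.resize(s[160:330,180:350],(520,520))[:,:,::-1])
E
```

```text
time: 5.3
tcp_pos: [0.6091, 0.1946, 0.1451]
orientation: [-3.121, -0.599, 0.156]
wrist_force: [-0.3, -0.5, -0.8]
gripper_width: -0.0001
t 5.3 F [-0.3 -0.5 -0.8] q [ 0.56  0.15 -1.07  2.09  0.67  0.47 -2.4 ] goal [0.632 0.2   0.152] 
 shift [ 0.0228 -0.0012  0.0072] turn [-0.017  0.    -0.005]
t 5.3 F [-0.3 -0.5 -0.8] q [ 0.56  0.15 -1.07  2.09  0.67  0.47 -2.4 ] goal [0.67  0.206 0.153] 
 shift [ 0.0556 -0.001   0.0284] turn [-0.017  0.    -0.005]
```

View pics/push1.png

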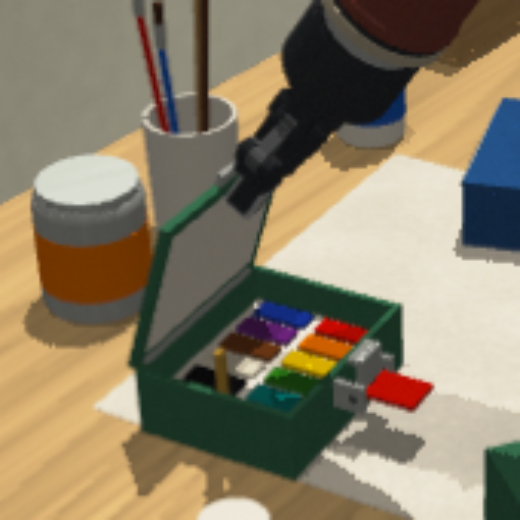

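Lid is about 70° up, with its lip at (230,175) carried on the finger and the box in place. I'll continue past upright.

```bash
python3 -m creep '[[[0.012,0,0.004],[0,0,0],1],[[0.023,0,0.008],[0,0,0],1],[[0.034,0,0.014],[0,0,0],1],[[0.045,0,0.021],[0,0,0],1],[[0.056,0,0.028],[0,0,0],1]]'
python3 - <<'E'
from h import *
go(.081,.002,.153,.6)
go(-.03,.002,.20,.6)
s=bot.grab_frame("side"); cv2.imwrite("pics/push2.png",cv2.resize(s[160:330,180:350],(520,520))[:,:,::-1])
E
```

```text
time: 5.85
tcp_pos: [0.6704, 0.205, 0.153]
orientation: [-3.121, -0.599, 0.156]
wrist_force: [0.0, 0.3, 0.7]
gripper_width: -0.0002
t 5.85 F [0.  0.3 0.7] q [ 0.46  0.3  -0.99  1.96  0.8   0.55 -2.45] goal [0.67  0.206 0.153] 
 shift [-0.0002 -0.0009 -0.0001] turn [-0.017  0.001 -0.005]
t 5.85 F [0.  0.3 0.7] q [ 0.46  0.3  -0.99  1.96  0.8   0.55 -2.45] goal [0.56  0.188 0.2  ] 
 shift [-0.0654 -0.0023 -0.1015] turn [-0.017  0.001 -0.005]
```

View pics/push2.png

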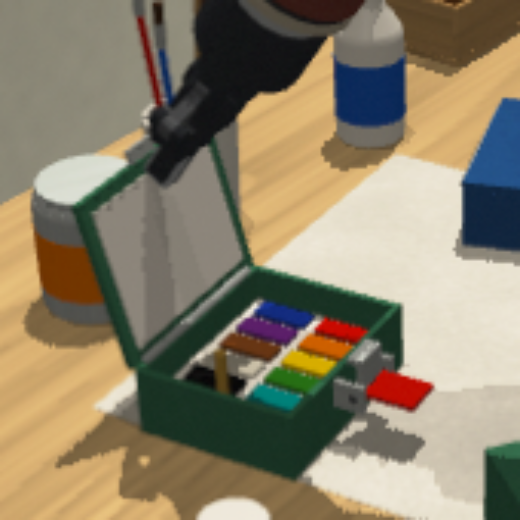

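The lid is past upright and leaning back. Now I'll back away, moving tool -x first and then up.

```bash
python3 -m creep '[[[-0.02,0,-0.01],[0,0,0],1],[[-0.04,0,-0.04],[0,0,0],1],[[-0.055,0,-0.075],[0,0,0],1],[[-0.065,0,-0.1],[0,0,0],1],[[-0.065,0,-0.12],[0,0,0],1]]'; python3 -m creep '[[[0,0,-0.01],[0,0,0],1],[[0,0,-0.02],[0,0,0],1],[[0,0,-0.02],[0,0,0],1],[[0,0,-0.02],[0,0,0],1],[[0,0,-0.02],[0,0,0],1]]'
python3 - <<'E'
from h import *
o=bot.get_obs(); print(o["wrist_force"],o["qvel"])
for i in (0,1):
    s=bot.grab_frame("side"); c=bot.grab_frame("scene")
    if i: print("motion",np.abs(s.astype(int)-s0).max(),np.abs(c.astype(int)-c0).max())
    s0,c0=s.astype(int),c.astype(int)
o=np.hstack([cv2.resize(s[130:330,180:430],(400,320)),cv2.resize(c[150:310,240:440],(400,320))])
cv2.imwrite("pics/end.png",o[:,:,::-1])
# expected lip at 1.92, hinge ends
print(proj(bot.calibration("side"),box(P,[[.06-.13*np.cos(a),0,.05+.13*np.sin(a)] for a in (1.7,1.8,1.92)])))
E
```

```text
time: 6.4
tcp_pos: [0.5581, 0.1813, 0.2023]
orientation: [-3.129, -0.587, 0.156]
wrist_force: [-0.0, -0.8, -1.1]
gripper_width: -0.0001
time: 6.9
tcp_pos: [0.548, 0.1798, 0.2187]
orientation: [-3.129, -0.588, 0.157]
wrist_force: [-0.5, -0.7, -0.6]
gripper_width: -0.0001
[-0.47090388 -0.74722997 -0.60817847] [ 0.00428319  0.00654106 -0.00197382  0.00167908 -0.00375126  0.00016551
  0.00517929]
motion 91 51
[[232.35052721 206.82762073]
 [227.16380891 206.58044897]
 [221.24777962 207.05454294]]
```

View pics/end.png

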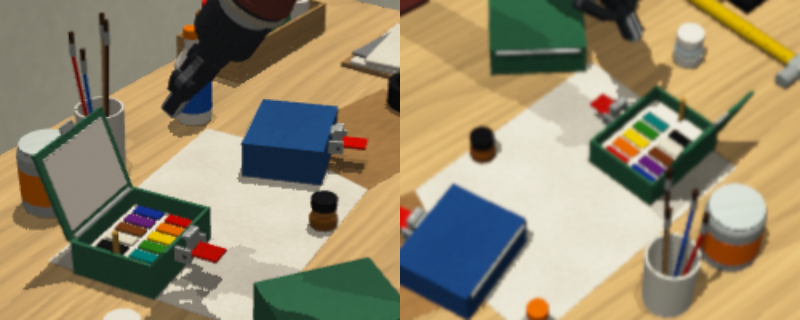

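The lid leans fully open: its front edge mid is at side pixel (222,211), against a prediction of about (221,209) for 1.92 rad. Blue is shut and the jars are standing. I'll wait, then check where the picture motion was and whether anything moved from the start.

```bash
python3 -m creep '[[[0,0,-0.005],[0,0,0],1],[[0,0,-0.01],[0,0,0],1],[[0,0,-0.01],[0,0,0],1],[[0,0,-0.01],[0,0,0],1],[[0,0,-0.01],[0,0,0],1]]'
python3 - <<'E'
from h import *
for n,(r,c) in dict(side=((195,330),(200,330)),scene=((165,260),(325,425))).items():
    e=[bot.grab_frame(n).astype(int) for _ in (0,1)]
    print(n,"green box/lid pixels changed >40:",(np.abs(e[1]-e[0]).max(2)[r[0]:r[1],c[0]:c[1]]>40).sum(),"of whole",(np.abs(e[1]-e[0]).max(2)>40).sum())
    s=cv2.imread(f"pics/{n}0.png")[:,:,::-1].astype(int)
    def red(i): 
        m=(i[...,0]>150)&(i[...,1]<60)&(i[...,2]<60); k,l,st,ce=cv2.connectedComponentsWithStats(m.astype(np.uint8)); return [tuple(ce[j].round(1)) for j in range(1,k) if 25<st[j,4]<300]
    print(n,"start",red(s)); print("  now",red(e[1]))
o=bot.get_obs();print(o["time"],o["wrist_force"])
E
```

```text
time: 7.6
tcp_pos: [0.5425, 0.1787, 0.2277]
orientation: [-3.13, -0.589, 0.157]
wrist_force: [-0.3, -0.3, -0.0]
gripper_width: 0.0001
side green box/lid pixels changed >40: 6 of whole 15
side start [(np.float64(401.6), np.float64(218.2)), (np.float64(309.6), np.float64(286.7)), (np.float64(411.5), np.float64(357.2)), (np.float64(66.9), np.float64(409.9)), (np.float64(38.1), np.float64(435.7))]
  now [(np.float64(401.3), np.float64(218.3)), (np.float64(291.1), np.float64(267.5)), (np.float64(309.6), np.float64(286.5)), (np.float64(414.8), np.float64(355.9)), (np.float64(66.7), np.float64(410.0)), (np.float64(37.8), np.float64(435.6))]
scene green box/lid pixels changed >40: 0 of whole 0
scene start [(np.float64(498.5), np.float64(150.5)), (np.float64(340.8), np.float64(201.7)), (np.float64(470.9), np.float64(237.7)), (np.float64(509.1), np.float64(253.4)), (np.float64(238.8), np.float64(258.1)), (np.float64(267.6), np.float64(396.3)), (np.float64(201.2), np.float64(411.4)), (np.float64(188.5), np.float64(452.5))]
  now [(np.float64(501.0), np.float64(151.9)), (np.float64(340.9), np.float64(201.6)), (np.float64(471.1), np.float64(237.9)), (np.float64(509.4), np.float64(253.0)), (np.float64(238.7), np.float64(258.1)), (np.float64(267.6), np.float64(396.4)), (np.float64(201.2), np.float64(411.4)), (np.float64(188.5), np.float64(452.5))]
7.8 [-0.69631669 -0.30966666 -0.64854379]
```

```bash
python3 -c "
from rig import bot
print(bot.job_done())"
```

```text
the job is handed in; nothing more can be done
None
```

The green box is open and the job is handed in, at about 7.8 s of the 42 s allowed. The handover gives no verdict.

**What I did:** I took the far one of the two green boxes, centre about (0.590, 0.191) m, yaw 9.3°. With the fingers shut I pressed its tab about 5–6 mm, at 4.4 N, and the lid sprang ajar. I then tilted the tool 0.6 rad, carried the lid by its lip past upright, let it fall open and backed clear.

**Last checks:**
- **Lid:** its front edge is within about 2 px of where 1.92 rad puts it.
- **Tab and box:** the green tab is back at its starting pixels to within 0.2 px, so the box has not noticeably moved.
- **Blue box:** it is shut and its tab is within 0.3 px of its start.
- **Other things:** those in the last picture (ink and pigment jars, brush cup, paint tin) look undisturbed. I did not check the tape roll or the full hammer and bottle at the end.
- **Wrist force:** about 1 N, which is noise level.

**What disagreed:**
- The first stillness check showed pixel changes, up to 91 levels. Repeated 0.5 s later, only 15 side pixels changed by more than 40 levels (6 of them in the green box region) and none in the scene view.
- The red patch on the near green box shifted 3 px, and one in the pencil tray 2–3 px. The arm went near neither, so I put this down to shadow or masking and did not check further.

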